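Wedge the articulator open and hold

TASK

On the bench stands a small aluminium dental articulator with two casts in it; its hinged upper arm stands on a crosswise foot bar at the front, which rests on the two rails of the base. Take the loose wooden wedge by its upright grip, lay it flat on the bench in front, and push it nose first along the channel between the rails, under the foot bar, until the bar just lifts off the rails, about 3 mm clear. Finish while still gripping the wedge there, flat on the bench and carrying the bar; touch the articulator with nothing but the wedge, and leave the other things where they are.

Things in the scene. Friction and masses are not known exactly. Their poses are not given: they have to be found in the camera images.
- articulator: Fixed aluminium base. Origin on the bench (z = 0) below the middle of the foot bar; x runs along the channel to the rear hinge, z up. Two rails, 8 mm high, 18 mm wide, inner faces at y = +-17 mm, from x = -25 mm (open mouth) to 180 mm; the channel floor is the bench. Table with the lower cast across the rails from x = 78 mm; rear posts at x = 163 mm, 101 mm high.
- upper: Hinged upper arm with upper cast, about 0.5 kg (2 to 5 N on the foot bar). Origin at the middle of the foot bar. Hinge axis 163 mm behind the foot bar, 90 mm above the bench. Turns freely, falls shut by its weight. At its front, over the articulator's origin, an upright 8 mm steel pin (socket 18 mm wide, top 107 mm above the bench) carries the foot bar.
- foot_bar (a point): Middle of the round steel foot bar: 10 mm diameter, 66 mm long, crosswise (along the articulator's y). When closed it rests on the rails with its centre 13 mm and its underside 8 mm above the bench; as it lifts, its height rises by the lift.
- channel_mouth (a point): Middle of the open front end of the channel, on the bench surface, 25 mm before the foot bar.
- wedge: Loose wooden wedge, 0.11 kg, 151 mm long, 20 mm wide, flat on the bench. Origin on its underside below the middle of the grip; x points to the thin nose, z up. Grip: upright block, x = -20 to 20 mm, 16 mm wide (y), its sides free from 16 mm up to its top at 48 mm. Body 16 mm thick from x = -21 to 58 mm, then sloping straight down to 4 mm at the nose, x = 130 mm.
- wedge_nose (a point): Middle of the wedge's thin nose edge, on its underside. With the wedge flat in the channel, the slope meets the foot bar when the nose is about 24 mm past the bar's middle; every further 6 mm lifts the bar about 1 mm. The sanded body slides easily (friction about 0.3): 5 to 10 N push it.
- wax_ring: Bystander: red round base 51 mm wide with a pin, 49 mm high; origin at the centre of its underside.
- cast_white: Bystander: white horseshoe cast 60x64x22 mm; origin at the centre of its underside.
- jar: Bystander: small jar, 39 mm wide, 44 mm high; origin at the centre of its underside.
Mind the look-alikes: they are no part of the job. What is shaped like the wedge but purple is not meant.

How it is judged (in metres and radians):
On the way, in this order (a step that is already met when the one before it is completed fails the run):
1. the wedge's nose is in the channel under the foot bar, which still rests on the rails (x of wedge_nose in the frame of articulator between 0 and 0.05 m and y of wedge_nose in the frame of articulator between -0.017 and 0.017 m and height (world z) of wedge_nose below 0.006 m and height (world z) of foot_bar below 0.014 m), for 0.02 s.
2. the wedge has lifted the foot bar off the rails (height (world z) of foot_bar above 0.0145 m and contact force between wedge and upper above 0.4 N), for 0.1 s.
At the end, for the whole second after the job is handed in: The foot bar is 1.5 to 5.5 mm above its rest on the rails (its centre 14.5 to 18.5 mm above the bench), still, and carried by the wedge (more than 0.4 N between them); the wedge lies in the channel flat on the bench (within 6 mm and 0.07 rad) and the robot's fingers still grip it (more than 2 N) (all of step 2 and height (world z) of foot_bar below 0.0185 m and contact force between the fingers and wedge above 2 N and x of wedge_nose in the frame of articulator above 0.02 m and height (world z) of wedge below 0.006 m and angle between wedge's own z axis and vertical below 0.07 rad and angular speed of upper below 0.1 rad/s); the arm keeps its last pose, push and grip.
It fails at once if the robot itself pushes on the articulator (more than 2 N) (contact force between any of the fingers, the arm and articulator above 2 N or contact force between any of the fingers, the arm and upper above 2 N).
It fails at once if the foot bar is raised more than 9 mm (height (world z) of foot_bar above 0.022 m).
It fails at once if a bystander is moved more than 20 mm (distance of any of wax_ring, cast_white, jar from where it was at the start of the episode above 0.02 m).
It also fails if it takes over 38 s, if anything falls off the work surface, if the arm or the gripper's body presses on something with over 40 N, if the wrist force passes 120 N, or if a joint passes its speed limit or range.

ROBOT

A 6-joint arm with a two-finger parallel gripper is mounted at the origin on a cart in front of the work surface, level with it; the furniture and walls round the work are solid. World frame = base frame: x ahead of the robot, y to its left, z up, the work surface at z = 0. Lengths are in m, angles in degrees, forces in N, time in s.
With the tool pointing down it reaches from about 0.375 to 0.9 m from the base axis. Payload 3.1 kg.
Tool frame: the origin (TCP) lies between the finger pads; the fingertips stand 11 mm ahead of it and the grasp point (between the pads) lies 8 mm behind it; z points along the fingers, y is the line along which they close (so a half turn about z gives the same grasp; the last joint's range is limited). The gripper opens to 87 mm and grips with 3 to 60 N. Pads are 19 mm wide; open, the fingers measure 117 mm over their backs; the gripper's body (75 mm by 190 mm) begins 51 mm behind the grasp point.
Start: joints at [-75.43, 30.224, 82.088, -0, 67.689, -10.227], TCP at [0.262, -0.567, 0.234] pointing down, gripper open.
Joint ranges: [-176.69, 176.69], [-43.24, 126.21], [12.49, 139.97], [-82, 262], [0, 151.66], [-163.58, 163.58]. Speed limits (degrees/s): [159.86, 159.86, 180, 180, 180, 180].

INTERFACE

Orientations are given as a 3x3 rotation matrix whose columns are the frame's x, y, z axes.
In Python, from rig import bot, viewer, workorder, nets gives the robot as it stands. The module is installed in compiled form; this text tells all that it offers.
- The arm moves only by the tool move_arm, never from a script. Its argument "increments" is a list of rows, each a list of 7 numbers: the shift along the tool's x, y, z normalised to -1 to 1, where 1 is 0.3 m, then the turn, a rotation vector about the tool's x, y, z normalised to -1 to 1, where 1 is pi rad, then the opening, from 0 (shut) to 1 (fully open). In form: [[tx, ty, tz, wx, wy, wz, grip], ...]. A call has 1 to 10 rows; each row is the pose to reach, as a shift and turn from the pose commanded when the call began, along the tool's axes at that moment, turning the shorter way round; what a row does not reach only later rows make up. A row lasts 1/12 s, in which the tool goes at most 41.7 mm and 7.16 degrees, less where a joint would pass 70% of its speed; a pose out of reach is approached as far as the arm can. A call with a number of a shift or a turn outside -1 to 1 is refused whole. A call with a gripper value outside its range is refused whole. The fingers move at their own pace and stop on an object; the grip force is fixed at half the most. Time passes only in rows, so rows that repeat a pose let the fingers close. It gives the time, the measured TCP pose, the force, the opening and the grip force at its end, in the units of the state.
- bot.read_state(): the state, without advancing time (a new reading comes with each control period).
- viewer.capture(name): name is "side" or "top"; returns a dict with "image" (384x512x3 uint8, blue, green, red), "K" (3x3 intrinsics, pixels), "eye" and "orientation" of the camera in the world. Camera axes: x right, y up, looking along -z (the intrinsics and any distortion apply to the point x, -y, -z); pixel columns grow to the right and rows downward; lengths in m; the calibration is good to about 2 mm. A picture is of the moment at which its call begins. There is no depth.
- workorder.hand_in(): hands the job in; it is judged then, once.
Trained networks look in the newest picture that a camera, given by its name, has taken for a name from the list of things; names that differ only in an ending like _2 or _b are one class to them, and where a whole thing is asked for, a point or a joint stands for the part that bears it (a point fixed in the world has none). Each returns a list of dicts, best first, with "conf" (0 to 1); they miss things now and then, are a little off and sometimes report something else, mostly with a low value. They report only what shows in the picture. A call takes as long as a camera call. They do not tell look-alikes from the thing itself.
- nets.find_in(camera, thing): "location" ([column, row] in pixels, amid what is visible of it).
The state is a dict: "time_s": time; "joint_positions": joint angles; "qvel": joint speeds; "tau": joint torques, N m; "position": TCP position; "tcp_rot": TCP orientation; "force": force on the tool from outside, world axes, zero at the start; "moment": the same for the moment, N m; "opening": opening from 0.0 (shut) to 1.0 (fully open); "grasp_force": force on a finger pad.
Only numpy, scipy, OpenCV 4.12 (cv2) and the standard library are available. Lean on these libraries where they do the work, as an engineer would, in place of code of your own. Each camera call takes 0.05 s, during which the arm holds its last target. There are 200 camera calls.

## Working session

There is one attempt and no reset: what is moved stays moved. The work goes in short steps, Python scripts to look and compute and a tool call to move; the robot and the scene stay as the last step left them, time stands still between calls to the robot, and variables do not carry over. Pictures are saved under pics/ and viewed, at most 10 in all, crops included, and the job is handed in when it is done.

Besides the shell and the picture viewer there is one more tool, called after "Emit:" in YAML: its name, and indented under it one key for each argument. move_arm: Moves the arm, as the interface text tells. Its arguments: {"type":"object","properties":{"increments":{"type":"array"}},"required":["increments"]}

```bash
mkdir -p pics; cat > h.py <<'E'
import numpy as np, cv2
from rig import bot, viewer, workorder, nets
def cap(n,f=None):
    c=viewer.capture(n)
    if f: cv2.imwrite('pics/'+f,c['image'])
    return c
def ray(c,px,z=0.):
    K=np.array(c['K']); d=np.linalg.inv(K)@[px[0],px[1],1]; d=np.array(c['orientation'])@[d[0],-d[1],-d[2]]
    e=np.array(c['eye']); return e+d*(z-e[2])/d[2]
def proj(c,p):
    q=np.array(c['orientation']).T@(np.array(p)-c['eye']); q=np.array(c['K'])@[q[0],-q[1],-q[2]]; return q[:2]/q[2]
E
python3 - <<'E'
from h import *
np.set_printoptions(precision=4,suppress=True)
for n in('top','side'):
    c=cap(n,n+'1.png'); print(n,c['eye'],c['orientation'],c['K'],[k for k in c])
    for t in('wedge','wedge_nose','foot_bar','channel_mouth','articulator','upper','wax_ring','cast_white','jar'):
        print(t,[(np.round(d['location']).tolist(),round(d['conf'],2),ray(c,d['location'])[:2].round(3).tolist()) for d in nets.find_in(n,t)][:4])
s=bot.read_state();print(s['position'],s['tcp_rot'],s['force'],s['opening'])
E
```

```text
top [ 0.3372 -0.3976  0.9388] [[ 0.1367  0.9683 -0.2091]
 [-0.9906  0.1334 -0.0299]
 [-0.001   0.2112  0.9774]] [[420.9167   0.     255.1259]
 [  0.     420.9167 183.5602]
 [  0.       0.       1.    ]] ['image', 'K', 'eye', 'orientation']
wedge [([271.0, 230.0], 0.91, [0.439, -0.419]), ([372.0, 279.0], 0.63, [0.361, -0.649])]
wedge_nose [([370.0, 280.0], 0.78, [0.359, -0.645]), ([270.0, 228.0], 0.59, [0.441, -0.416])]
foot_bar [([218.0, 88.0], 0.56, [0.759, -0.249])]
channel_mouth [([220.0, 94.0], 0.88, [0.745, -0.255])]
articulator [([219.0, 98.0], 0.56, [0.733, -0.255])]
upper [([216.0, 85.0], 0.85, [0.766, -0.243])]
wax_ring [([307.0, 166.0], 0.63, [0.596, -0.482])]
cast_white [([134.0, 197.0], 0.67, [0.47, -0.1]), ([219.0, 94.0], 0.64, [0.743, -0.254]), ([272.0, 228.0], 0.31, [0.442, -0.419])]
jar [([292.0, 129.0], 0.78, [0.68, -0.436])]
side [ 0.3987 -1.2087  0.3732] [[ 0.9895  0.0317 -0.1408]
 [-0.1429  0.3518 -0.9251]
 [ 0.0202  0.9355  0.3526]] [[401.715    0.     257.959 ]
 [  0.     401.715  190.3248]
 [  0.       0.       1.    ]] ['image', 'K', 'eye', 'orientation']
wedge [([219.0, 215.0], 0.93, [0.438, -0.377]), ([195.0, 280.0], 0.59, [0.385, -0.634])]
wedge_nose [([224.0, 219.0], 0.72, [0.447, -0.402]), ([194.0, 279.0], 0.59, [0.383, -0.63])]
foot_bar [([330.0, 166.0], 0.71, [0.806, -0.036]), ([322.0, 212.0], 0.34, [0.677, -0.382])]
channel_mouth [([334.0, 178.0], 0.72, [0.78, -0.153]), ([301.0, 229.0], 0.55, [0.606, -0.465]), ([329.0, 167.0], 0.33, [0.801, -0.045])]
articulator [([331.0, 179.0], 0.63, [0.772, -0.156]), ([226.0, 173.0], 0.5, [0.475, -0.077])]
upper [([331.0, 165.0], 0.66, [0.815, -0.021])]
wax_ring [([301.0, 226.0], 0.74, [0.609, -0.454])]
cast_white [([227.0, 172.0], 0.73, [0.477, -0.064])]
jar [([322.0, 214.0], 0.81, [0.672, -0.394])]
[ 0.2621 -0.5674  0.2336] [[ 0.9078  0.4194  0.    ]
 [ 0.4194 -0.9078 -0.    ]
 [-0.      0.     -1.    ]] [0.1867 0.2261 0.0725] 0.9981059536145467
```

View pics/top1.png

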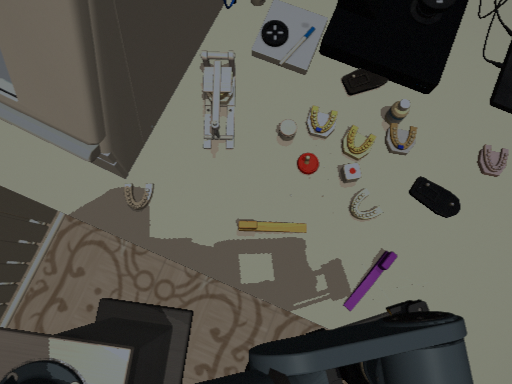

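View pics/side1.png

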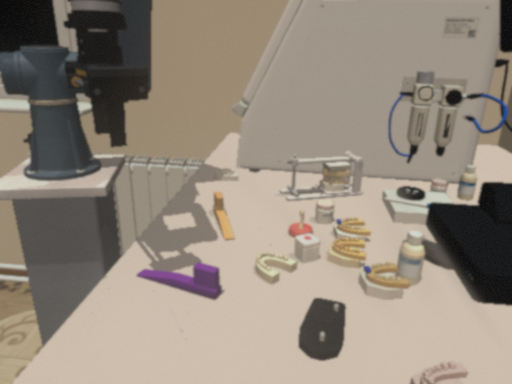

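Top view: the articulator stands at (203–236, 50–148) with its open mouth at the lower end, near row 148. There are two wedge candidates: the wooden orange one at (238–306, 227), grip at the left end and nose at the right, and the purple one at (345–396, 253–308). The orange one is meant, because it is wood-coloured and the purple one is ruled out. I'll confirm in one crop.

```bash
python3 - <<'E'
from h import *
im=cv2.imread('pics/top1.png')
a=cv2.resize(im[40:160,180:260],None,fx=5,fy=5,interpolation=cv2.INTER_CUBIC)
b=cv2.resize(im[205:255,230:315],None,fx=4.7,fy=4.7,interpolation=cv2.INTER_CUBIC)
o=np.zeros((600,800,3),np.uint8);o[:600,:400]=a;o[:b.shape[0],400:400+b.shape[1]]=b[:,:400];cv2.imwrite('pics/crop1.png',o)
E
```

```text
(no output)
```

View pics/crop1.png

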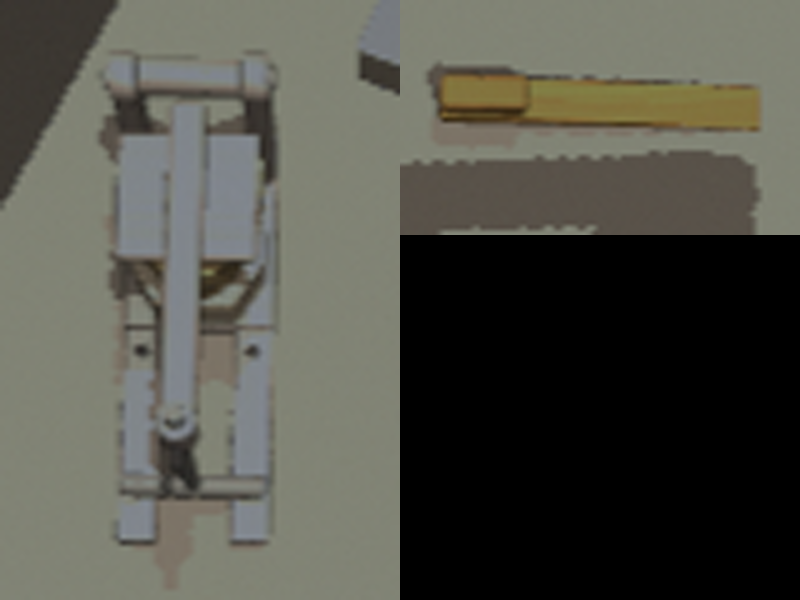

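The crop confirms the orange wooden wedge, with its upright grip at the left and nose at the right. The articulator's rail ends sit at about (204–235, 148) and its foot bar at about (204–233, 137). Next I'll fit the poses.

```bash
cat > fit.py <<'E'
from h import *
from scipy.optimize import least_squares
def fit(c,P,U,x0):
    P=np.array(P)/1000;U=np.array(U)
    def w(v): 
        k,s=np.cos(v[2]),np.sin(v[2]); return np.c_[v[0]+k*P[:,0]-s*P[:,1],v[1]+s*P[:,0]+k*P[:,1],P[:,2]]
    f=lambda v:np.ravel([proj(c,p) for p in w(v)]-U)
    r=least_squares(f,x0,x_scale=[.01,.01,.1]); return r.x,r.fun.reshape(-1,2)
E
python3 - <<'E'
from fit import *
np.set_printoptions(precision=4,suppress=True)
c=cap('top')
A=lambda x,y:(180+x/5-.4,40+y/5-.4); B=lambda x,y:(230+(x-400)/4.7-.4,205+y/4.7-.4)
v,e=fit(c,[(-25,35,8),(-25,17,8),(-25,-17,8),(-25,-35,8),(0,33,13),(0,-33,13)],[A(118,541),A(157,541),A(230,541),A(269,541),A(119,486),A(267,486)],[.68,-.26,0])
print('art',v,np.degrees(v[2]),e); print('pin top pred',proj(c,[v[0],v[1],.107]),'seen',A(176,421))
w,e=fit(c,[(20,8,48),(20,-8,48),(-20,8,48),(-20,-8,48),(130,10,4),(130,-10,4)],[B(529,76),B(529,110),B(441,74),B(441,108),B(760,86),B(760,131)],[.44,-.4,-1.5])
print('wedge',w,np.degrees(w[2]),e)
s=cap('side')
pr=lambda v,p:proj(s,[v[0]+np.cos(v[2])*p[0]-np.sin(v[2])*p[1],v[1]+np.sin(v[2])*p[0]+np.cos(v[2])*p[1],p[2]])
print('side: nose',pr(w,(.13,0,.002)),'grip top',pr(w,(0,0,.048)),'rail corners',pr(v,(-.025,-.035,.008)),'pin',pr(v,(0,0,.107)))
im=s['image'].copy()
for q in [pr(w,(.13,y,.0)) for y in(-.01,.01)]+[pr(w,(x,y,.048)) for x in(-.02,.02) for y in(-.008,.008)]+[pr(v,(-.025,y,.008)) for y in(-.035,.035)]+[pr(v,(0,y,.013)) for y in(-.033,.033)]+[pr(v,(0,0,.107)),pr(v,(.18,-.035,.008))]:
    im[int(round(q[1])),int(round(q[0]))]=(0,0,255)
cv2.imwrite('pics/side2.png',cv2.resize(im[150:250,200:370],None,fx=4.7,fy=4.7,interpolation=cv2.INTER_NEAREST))
E
```

```text
art [ 0.6329 -0.27    0.1386] 7.940434447460016 [[-0.1169  0.0402]
 [-0.1079  0.0271]
 [ 0.0429  0.0022]
 [ 0.0524 -0.0109]
 [ 0.5536 -0.0024]
 [-0.424  -0.0511]]
pin top pred [214.3639 122.37  ] seen (214.79999999999998, 123.8)
wedge [ 0.4382 -0.3665 -1.4542] -83.31831717093162 [[ 0.0234 -0.1699]
 [-0.1244  0.1236]
 [-0.0716 -0.1268]
 [-0.2907  0.1635]
 [ 0.2195  0.2858]
 [ 0.2664 -0.2912]]
side: nose [230.0923 237.9704] grip top [218.7111 193.315 ] rail corners [288.6973 197.6279] pin [295.1682 154.5518]
```

View pics/side2.png

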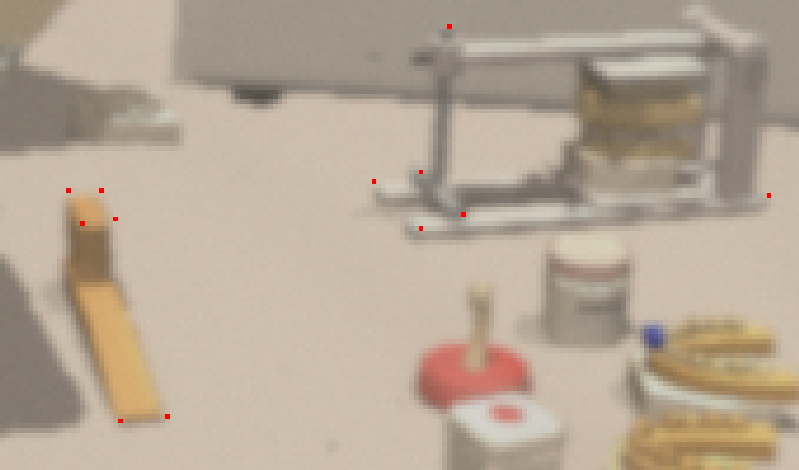

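```bash
cat > go.py <<'E'
from h import *
from scipy.spatial.transform import Rotation as R
def go(p,yaw):
    s=bot.read_state(); T=np.array(s['tcp_rot']); t=T.T@(np.array(p)-s['position'])/.3
    a=np.radians(yaw); G=np.array([[np.cos(a),np.sin(a),0],[np.sin(a),-np.cos(a),0],[0,0,-1]])
    w=R.from_matrix(T.T@G).as_rotvec()/np.pi
    print('row',t.round(4).tolist(),w.round(4).tolist()); print('state',s['time_s'],s['position'],'yaw',np.degrees(np.arctan2(T[1,0],T[0,0])),s['force'],s['opening'],s['grasp_force'],np.round(s['joint_positions'],1))
E
python3 -c "
from go import *
go([.438,-.3665,.10],96.7)"
```

```text
row [0.8129, -0.3619, 0.4452] [-0.0, 0.0, -0.3995]
state 1.1 [ 0.2621504  -0.56732832  0.23356021] yaw 24.796043845234752 [0.01887501 0.74775676 0.23134603] 1.0019312106951292 0.0 [-75.4  30.2  82.1  -0.   67.7 -10.2]
```

Emit:
move_arm:
  increments:
    - [0.813,-0.362,0.445,0,0,-0.3995,1]
    - [0.813,-0.362,0.445,0,0,-0.3995,1]
    - [0.813,-0.362,0.445,0,0,-0.3995,1]
    - [0.813,-0.362,0.445,0,0,-0.3995,1]
    - [0.813,-0.362,0.445,0,0,-0.3995,1]
    - [0.813,-0.362,0.445,0,0,-0.3995,1]
    - [0.813,-0.362,0.445,0,0,-0.3995,1]
    - [0.813,-0.362,0.445,0,0,-0.3995,1]
    - [0.813,-0.362,0.445,0,0,-0.3995,1]
    - [0.813,-0.362,0.445,0,0,-0.3995,1]

```text
time_s: 1.93
position: [0.4388, -0.365, 0.0993]
tcp_rot: [[-0.121, 0.993, -0.001], [0.993, 0.121, 0.001], [0.001, -0.001, -1.0]]
force: [0.1, 0.3, 0.8]
opening: 1.0
grasp_force: 0.0
```

Emit:
move_arm:
  increments:
    - [0,0,0,0,0,0,1]
    - [0,0,0,0,0,0,1]

```text
time_s: 2.1
position: [0.4382, -0.3666, 0.1001]
tcp_rot: [[-0.109, 0.994, 0.0], [0.994, 0.109, -0.0], [-0.0, 0.0, -1.0]]
force: [-0.6, 0.4, 0.3]
opening: 0.994
grasp_force: 0.0
```

```bash
python3 -c "
from go import *
c=cap('side'); im=c['image']; cv2.imwrite('pics/s3.png',cv2.resize(im[130:250,160:280],None,fx=5,fy=5,interpolation=cv2.INTER_CUBIC))
go([.438,-.3665,.033],96.7)"
```

```text
row [0.0008, -0.0003, 0.224] [0.0001, 0.0001, -0.0026]
state 2.15 [ 0.43809904 -0.36671583  0.10018661] yaw 96.2306884330786 [-0.25109211  0.73204455 -0.40389995] 1.0013484891925921 0.0 [-51.1  36.8  96.3   0.   46.9 -57.4]
```

View pics/s3.png

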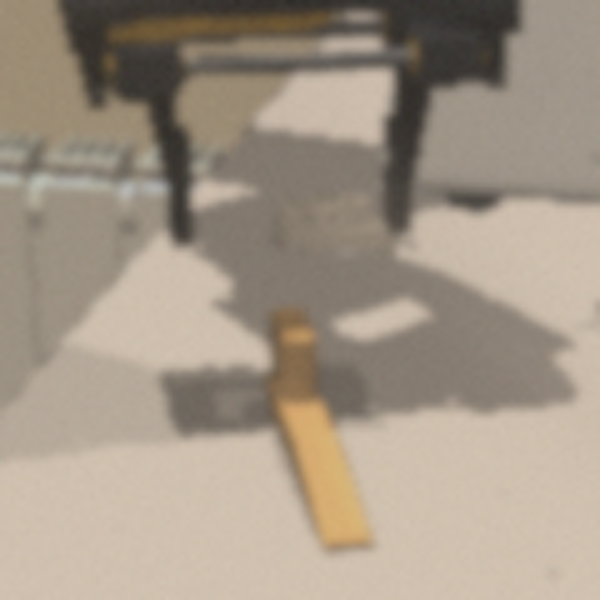

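The open fingers, at (180, 240) and (398, 230) in the crop, straddle the grip at about (292, 330), so it is centred. I'll go down and close.

Emit:
move_arm:
  increments:
    - [0,0,0.12,0,0,-0.0026,1]
    - [0,0,0.224,0,0,-0.0026,1]
    - [0,0,0.224,0,0,-0.0026,1]
    - [0,0,0.224,0,0,-0.0026,1]
    - [0,0,0.224,0,0,-0.0026,0]
    - [0,0,0.224,0,0,-0.0026,0]
    - [0,0,0.224,0,0,-0.0026,0]
    - [0,0,0.224,0,0,-0.0026,0]
    - [0,0,0.224,0,0,-0.0026,0]
    - [0,0,0.224,0,0,-0.0026,0]

```text
time_s: 2.98
position: [0.4383, -0.3667, 0.0336]
tcp_rot: [[-0.12, 0.993, 0.001], [0.993, 0.12, -0.001], [-0.001, 0.001, -1.0]]
force: [-0.3, 0.8, -0.4]
opening: 0.631
grasp_force: 0.0
```

Emit:
move_arm:
  increments:
    - [0,0,0,0,0,0,0]
    - [0,0,0,0,0,0,0]
    - [0,0,0,0,0,0,0]
    - [0,0,0,0,0,0,0]

```text
time_s: 3.32
position: [0.438, -0.3664, 0.0328]
tcp_rot: [[-0.12, 0.993, -0.0], [0.993, 0.12, 0.0], [0.0, -0.0, -1.0]]
force: [-0.2, -0.1, 0.6]
opening: 0.325
grasp_force: 0.0
```

```bash
python3 -c "
from go import *
go([.438,-.3665,.033],96.7)"
```

```text
row [-0.0004, 0.0001, -0.0008] [-0.0, -0.0001, 0.001]
state 3.3167 [ 0.43796676 -0.36636981  0.03275825] yaw 96.88345168075884 [-0.22192904 -0.09168342  0.61820732] 0.32457879870588446 0.0 [-51.1  43.1  97.8   0.   39.1 -58. ]
```

Emit:
move_arm:
  increments:
    - [0,0,0,0,0,0,0]
    - [0,0,0,0,0,0,0]
    - [0,0,0,0,0,0,0]
    - [0,0,0,0,0,0,0]
    - [0,0,0,0,0,0,0]
    - [0,0,0,0,0,0,0]

```text
time_s: 3.82
position: [0.438, -0.3664, 0.0327]
tcp_rot: [[-0.12, 0.993, -0.0], [0.993, 0.12, 0.0], [0.0, -0.0, -1.0]]
force: [0.3, -0.1, -0.2]
opening: 0.181
grasp_force: 30.0
```

```bash
python3 -c "
from go import *
k=np.array([np.cos(.1386),np.sin(.1386)]);a=np.array([.6329,-.27])
# lifted 15 mm, nose 60 mm before the bar -> grip 190 mm before
p=a-k*.19;print(p)
go([.438,-.3665,.05],96.7)
go([*p,.05],-172.06)"
```

```text
[ 0.44472203 -0.29624977]
row [-0.0003, 0.0, -0.0575] [-0.0, -0.0001, 0.001]
state 3.8167 [ 0.43797301 -0.36639756  0.03274913] yaw 96.88489790122692 [ 0.30027837 -0.14497958 -0.18997149] 0.1811498380765111 29.999525654129684 [-51.1  43.1  97.8  -0.   39.1 -58. ]
row [0.2295, 0.0504, -0.0575] [0.0, -0.0001, -0.5059]
state 3.8167 [ 0.43797301 -0.36639756  0.03274913] yaw 96.88489790122692 [ 0.30027837 -0.14497958 -0.18997149] 0.1811498380765111 29.999525654129684 [-51.1  43.1  97.8  -0.   39.1 -58. ]
```

The pads stopped at 15.7 mm with 30 N, which matches the 16 mm grip. Now lift, turn to the channel heading and stand in front of the mouth.

Emit:
move_arm:
  increments:
    - [0,0,-0.0575,0,0,0,0]
    - [0,0,-0.0575,0,0,0,0]
    - [0.02,0.005,-0.0575,0,0,-0.035,0]
    - [0.05,0.01,-0.0575,0,0,-0.07,0]
    - [0.08,0.018,-0.0575,0,0,-0.105,0]
    - [0.11,0.024,-0.0575,0,0,-0.14,0]
    - [0.14,0.03,-0.0575,0,0,-0.175,0]
    - [0.17,0.037,-0.0575,0,0,-0.21,0]
    - [0.2,0.044,-0.0575,0,0,-0.245,0]
    - [0.2295,0.0504,-0.0575,0,0,-0.28,0]

```text
time_s: 4.65
position: [0.4448, -0.2958, 0.0498]
tcp_rot: [[-0.844, 0.536, 0.0], [0.536, 0.844, -0.0], [-0.0, -0.0, -1.0]]
force: [-0.4, 0.7, -0.5]
opening: 0.181
grasp_force: 30.0
```

```bash
python3 -c "
from go import *
go([.4447,-.2962,.05],-172.06)"
```

```text
row [-0.0004, -0.0012, -0.0008] [-0.0, 0.0, -0.2241]
state 4.65 [ 0.44480183 -0.29584346  0.04975993] yaw 147.59719347309976 [-0.42189932  0.69251672 -0.52423684] 0.1811801672319705 29.998928513377905 [ -45.6   39.9  103.     0.    37.1 -103.2]
```

Emit:
move_arm:
  increments:
    - [0,-0.001,0,0,0,-0.035,0]
    - [0,-0.001,0,0,0,-0.07,0]
    - [0,-0.001,0,0,0,-0.105,0]
    - [0,-0.001,0,0,0,-0.14,0]
    - [0,-0.001,0,0,0,-0.175,0]
    - [0,-0.001,0,0,0,-0.21,0]
    - [0,-0.001,0,0,0,-0.2241,0]
    - [0,-0.001,0,0,0,-0.2241,0]
    - [0,-0.001,0,0,0,-0.2241,0]
    - [0,-0.001,0,0,0,-0.2241,0]

```text
time_s: 5.48
position: [0.4446, -0.2965, 0.0499]
tcp_rot: [[-0.991, -0.132, -0.0], [-0.132, 0.991, 0.0], [0.0, 0.0, -1.0]]
force: [-0.5, 0.3, -1.4]
opening: 0.181
grasp_force: 30.0
```

```bash
python3 -c "
from go import *
go([.4447,-.2962,.034],-172.06)
c=cap('top');im=c['image']
cv2.imwrite('pics/t4.png',cv2.resize(im[115:265,130:270],None,fx=4,fy=4,interpolation=cv2.INTER_CUBIC))"
```

```text
row [-0.0006, 0.0009, 0.053] [0.0, -0.0, -0.0021]
state 5.4833 [ 0.44456826 -0.29650557  0.04990828] yaw -172.440083092431 [-0.47757582  0.30771755 -1.40664752] 0.18147228591861847 29.99932021368295 [ -45.7   39.9  102.9   -0.    37.2 -143.2]
```

View pics/t4.png

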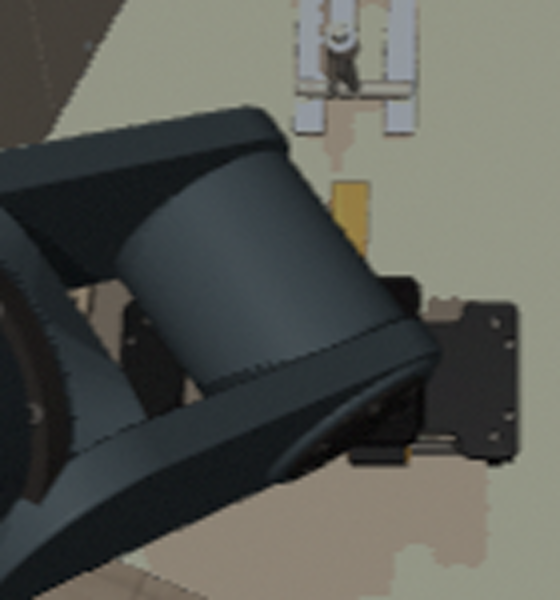

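The nose, at crop (333–370, 182), points at the channel, whose inner faces at the mouth are at crop (325–387, 130). The arm hides the grip. I'll check the nose position and the arm's clearance to the cabinet numerically.

```bash
python3 -c "
from go import *
c=cap('top');k=np.array([np.cos(.1386),np.sin(.1386)])
q=np.array([.4446,-.2965])
for z in(.021,.019): print('pred nose',proj(c,[*(q+.13*k),z]),'seen',(130+351.5/4-.4,115+182/4-.4))
n=ray(c,(130+351.5/4-.4,115+182/4-.4),.021)[:2]; d=n-[.6329,-.27]; print('seen nose in art frame',d@k,d@[-k[1],k[0]])
for z in(.2,.3,.4,.5): print(z,ray(c,(130+265/4,115+108/4),z)[:2])
print('cabinet foot',ray(c,(130,178))[:2],ray(c,(222,5))[:2])
k2=[np.cos(np.radians(7.56)),np.sin(np.radians(7.56))]
go([.4447,-.2962,.034],-172.06)"
```

```text
pred nose [217.59693008 161.07815078] seen (217.475, 160.1)
pred nose [217.6749005  161.31109306] seen (217.475, 160.1)
seen nose in art frame -0.05786873510216629 8.411447900492173e-05
0.2 [ 0.55774523 -0.25731826]
0.3 [ 0.52788778 -0.27630514]
0.4 [ 0.49803033 -0.29529202]
0.5 [ 0.46817289 -0.3142789 ]
cabinet foot [ 0.51178622 -0.08339154] [ 0.9812538  -0.22371834]
row [-0.0005, 0.0011, 0.0534] [0.0, 0.0, -0.002]
state 5.5833 [ 0.44460657 -0.29653682  0.05001734] yaw -172.41873426761086 [ 0.22240938 -0.13550817 -0.74866662] 0.18188382279975077 29.99937028158456 [ -45.7   39.9  102.9    0.    37.2 -143.3]
```

Emit:
move_arm:
  increments:
    - [-0.0005,0.001,0.03,0,0,-0.002,0]
    - [-0.0005,0.001,0.045,0,0,-0.002,0]
    - [-0.0005,0.001,0.0575,0,0,-0.002,0]
    - [-0.0005,0.001,0.0575,0,0,-0.002,0]

```text
time_s: 5.92
position: [0.4446, -0.296, 0.0325]
tcp_rot: [[-0.99, -0.139, -0.0], [-0.139, 0.99, 0.001], [0.0, 0.001, -1.0]]
force: [-0.7, -0.6, -1.5]
opening: 0.18
grasp_force: 30.0
```

```bash
python3 -c "
from go import *
k=np.array([np.cos(.1386),np.sin(.1386)]);a=np.array([.6329,-.27])
for d in(.12,): go([*(a-k*d),.0325],-172.06)"
```

```text
row [-0.2337, -0.0009, -0.0001] [0.0002, -0.0001, 0.0002]
state 5.9167 [ 0.4445721  -0.29604444  0.03248823] yaw -172.02167704548063 [-0.70964579 -0.62310765 -1.53751124] 0.1801760339820655 29.99897398520261 [ -45.7   41.7  103.3    0.    35.1 -143.6]
```

Emit:
move_arm:
  increments:
    - [-0.025,0,0,0,0,0,0]
    - [-0.05,0,0,0,0,0,0]
    - [-0.08,0,0,0,0,0,0]
    - [-0.11,0,0,0,0,0,0]
    - [-0.14,0,0,0,0,0,0]
    - [-0.17,-0.0005,0,0,0,0,0]
    - [-0.2,-0.0005,0,0,0,0,0]
    - [-0.22,-0.001,0,0,0,0,0]
    - [-0.234,-0.001,0,0,0,0,0]
    - [-0.234,-0.001,0,0,0,0,0]

```text
time_s: 6.75
position: [0.5154, -0.2867, 0.0329]
tcp_rot: [[-0.99, -0.14, 0.001], [-0.14, 0.99, -0.001], [-0.001, -0.001, -1.0]]
force: [-0.5, -0.3, -1.5]
opening: 0.181
grasp_force: 30.0
```

```bash
python3 -c "
from go import *
k=np.array([np.cos(.1386),np.sin(.1386)]);a=np.array([.6329,-.27])
go([*(a-k*.108),.0325],-172.06)
c=cap('side');cv2.imwrite('pics/s5.png',cv2.resize(c['image'][130:220,215:345],None,fx=6,fy=6,interpolation=cv2.INTER_CUBIC))
c=cap('top');cv2.imwrite('pics/t5.png',c['image'])"
```

```text
row [-0.0357, 0.0011, 0.0014] [-0.0002, 0.0002, 0.0005]
state 6.75 [ 0.51538205 -0.28674027  0.03290193] yaw -171.9692260063205 [-0.51418335 -0.25288698 -1.49017495] 0.18068163336776863 29.999100188724697 [ -39.9   43.9   95.1    0.    41.  -138. ]
```

View pics/s5.png

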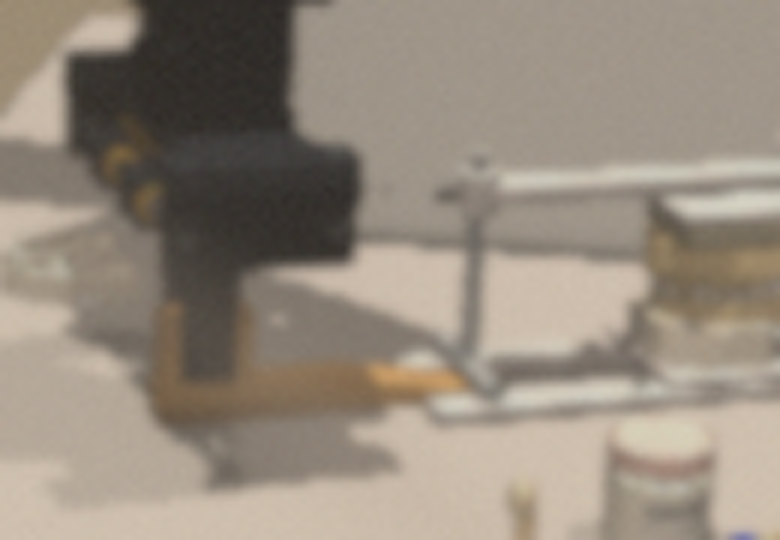

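The wedge lies flat in the channel with its nose at the bar, about crop (465, 380). The gripper body clears the pin. Now I'll push slowly and watch the force.

Emit:
move_arm:
  increments:
    - [-0.01,0.0005,0.001,0,0,0,0]
    - [-0.02,0.001,0.001,0,0,0,0]
    - [-0.03,0.001,0.001,0,0,0,0]
    - [-0.036,0.001,0.001,0,0,0,0]
    - [-0.046,0.001,0.001,0,0,0,0]
    - [-0.056,0.001,0.001,0,0,0,0]
    - [-0.066,0.001,0.001,0,0,0,0]
    - [-0.066,0.001,0.001,0,0,0,0]

```text
time_s: 7.52
position: [0.5337, -0.2834, 0.0325]
tcp_rot: [[-0.99, -0.139, -0.001], [-0.139, 0.99, 0.001], [0.001, 0.001, -1.0]]
force: [-4.6, 0.5, 0.7]
opening: 0.182
grasp_force: 30.0
```

```bash
python3 -c "
from go import *
k=np.array([np.cos(.1386),np.sin(.1386)]);a=np.array([.6329,-.27])
go([*(a-k*.087),.0325],-172.06)"
```

```text
row [-0.0438, -0.0015, -0.0001] [0.0002, -0.0003, 0.0004]
state 7.5167 [ 0.53367382 -0.28340169  0.03248944] yaw -171.99510774304738 [-4.59421821  0.45921464  0.74968715] 0.18174541879741202 30.00005293171853 [ -38.6   44.6   92.8   -0.    42.7 -136.5]
```

Contact is felt (−4.6 N along x), as expected with the grip 100 mm before the bar. Push the last 13 mm.

Emit:
move_arm:
  increments:
    - [-0.01,-0.0005,0,0,0,0,0]
    - [-0.02,-0.001,0,0,0,0,0]
    - [-0.03,-0.001,0,0,0,0,0]
    - [-0.038,-0.001,0,0,0,0,0]
    - [-0.044,-0.001,0,0,0,0,0]
    - [-0.044,-0.001,0,0,0,0,0]
    - [-0.044,-0.001,0,0,0,0,0]
    - [-0.044,-0.001,0,0,0,0,0]

```text
time_s: 8.18
position: [0.5475, -0.2821, 0.0325]
tcp_rot: [[-0.99, -0.139, 0.001], [-0.139, 0.99, -0.0], [-0.001, -0.0, -1.0]]
force: [-1.3, -0.3, 0.0]
opening: 0.178
grasp_force: 30.0
```

```bash
python3 -c "
from go import *
k=np.array([np.cos(.1386),np.sin(.1386)]);a=np.array([.6329,-.27])
go([*(a-k*.087),.0325],-172.06)
b=cv2.resize(cv2.imread('pics/s5.png'),(780,540))[120:420,380:760]
c=cap('side');n=cv2.resize(c['image'][130:220,215:345],None,fx=6,fy=6,interpolation=cv2.INTER_CUBIC)[120:420,380:760]
cv2.imwrite('pics/cmp.png',np.hstack([b,n]))"
```

```text
row [0.0024, 0.0007, -0.0] [-0.0001, 0.0003, 0.0002]
state 8.1833 [ 0.54748866 -0.28211322  0.03249306] yaw -172.02535747971385 [-1.28775042 -0.27243324  0.02153218] 0.17841675565297715 30.00042838510126 [ -37.7   45.2   91.1    0.    43.7 -135.7]
```

View pics/cmp.png

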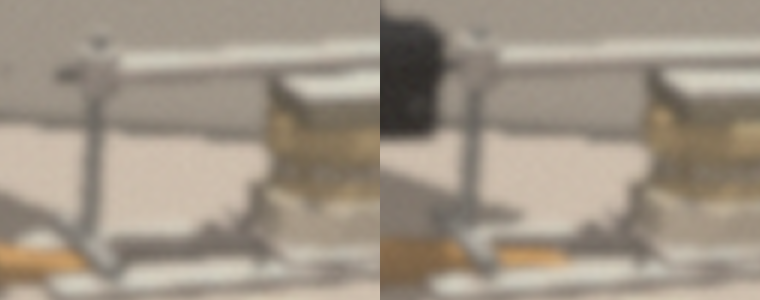

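In the right half the socket and bar have risen by about 1.3 px and the nose shows past the bar. I'll measure the lift sub-pixel and hand in if it fits.

```bash
python3 -c "
from go import *
c=cap('side');n=cv2.resize(c['image'][130:220,215:345],None,fx=6,fy=6,interpolation=cv2.INTER_CUBIC)
b=cv2.imread('pics/s5.png')
def sh(x0,y0,w,h):
    t=b[y0:y0+h,x0:x0+w];r=cv2.matchTemplate(n[y0-18:y0+h+18,x0-18:x0+w+18],t,cv2.TM_CCOEFF_NORMED);_,m,_,l=cv2.minMaxLoc(r);return (l[0]-18)/6,(l[1]-18)/6,m
print('socket',sh(462,150,100,60),'arm',sh(500,160,60,45),'rail',sh(560,360,100,40),'jar',sh(600,410,120,120))
for L in(.0,.003): print(L,proj(c,[.633,-.27,.1+L]))
go([.5465,-.2821,.0325],-172.06)"
```

```text
socket (0.3333333333333333, -1.3333333333333333, 0.981410801410675) arm (0.16666666666666666, -1.1666666666666667, 0.9909784197807312) rail (0.16666666666666666, -0.16666666666666666, 0.9874786138534546) jar (0.0, 0.0, 0.9986531138420105)
0.0 [295.04433486 157.27503486]
0.003 [295.10818261 156.1086874 ]
row [0.0033, 0.0004, -0.0001] [-0.0001, 0.0003, 0.0002]
state 8.2833 [ 0.54748602 -0.28209341  0.03248181] yaw -172.02947206161 [-0.97960137  0.62945127 -1.04979049] 0.18100019688693816 30.000675776973367 [-3.770e+01  4.520e+01  9.110e+01  1.000e-01  4.370e+01 -1.357e+02]
```

The lift comes out at about 3.2 mm. The rail and jar have not moved, and the grip is holding at 30 N. Handing in.

```bash
python3 -c "
from rig import workorder
print(workorder.hand_in())"
```

```text
the job is handed in; nothing more can be done
None
```

The job is handed in, but it returned no verdict: the wedge lies flat in the channel, still gripped at 30 N, and the foot bar measures about 3.2 mm clear of the rails.

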